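Clamp the relief panel with the swing strap and cam lever

ROBOT

A 6-joint arm with a two-finger parallel gripper is mounted at the origin on the work surface. World frame = base frame: x ahead of the robot, y to its left, z up, the work surface at z = 0. Lengths are in m, angles in degrees, forces in N, time in s.
With the tool pointing down it reaches from about 0.35 to 0.875 m from the base axis. Payload 4.2 kg.
Tool frame: the origin (TCP) lies midway between the tips of the shut fingers; the grasp point (between the pads) lies 19 mm behind it; y points along the fingers, z is the direction in which the jaws open and shut, and the axes are right-handed (so a half turn about y gives the same grasp; the last joint's range is limited). The gripper opens to 87 mm and grips with 3 to 60 N. Pads are 19 mm wide; open, the fingers measure 117 mm over their backs; the gripper's body (75 mm by 190 mm) begins 51 mm behind the grasp point.
Start: joints at [90.734, 22.042, 0.453, 0, -68.411, -14.817], TCP at [0.152, 0.606, 0.223] pointing down, gripper open.
Joint ranges: [-179.83, 179.83], [-69.29, 118.12], [-61.27, 80.66], [-181.25, 117.63], [-171.15, -9.14], [-177.46, 177.46]. Speed limits (degrees/s): [159.86, 159.86, 180, 180, 180, 180].

INTERFACE

Orientations are given as [roll, pitch, yaw] about the fixed x, y, z axes, in that order (R = Rz(yaw) Ry(pitch) Rx(roll)).
In Python, from workcell import env gives the robot as it stands. The module is installed in compiled form; this text tells all that it offers. Calls block until the motion is done:
- env.goto(position, orientation): joint-space move of the TCP to a pose.
- env.move_straight(position, rotation=None, rate=0.15, force_limit=None): straight line of the TCP; rotation=None keeps the orientation; rate is the mean speed in m/s. With force_limit (N) it stops when the force on the tool has changed by that much, and returns True; else False.
- env.set_joints(angles): joint-space move.
- env.gripper_to(opening, grasp_force=None): opening from 0.0 (shut) to 1.0 (fully open); grasp_force is the grip in N (None keeps the last); returns when the fingers have stopped.
- env.dwell(seconds).
- env.inverse_kinematics(position, orientation): joint angles nearest the present ones, or None.
- env.read_state(): the state.
- env.grab_frame(name): name is "side" or "top" or "wrist"; returns a dict with "image" (400x640x3 uint8, blue, green, red), "fx", "fy", "cx", "cy" (pixels), "D" ([k1, k2, p1, p2, k3] as OpenCV has them; the pictures are not rectified), "position" and "orientation" of the camera in the world. Camera axes: x right, y up, looking along -z (the intrinsics and any distortion apply to the point x, -y, -z); pixel columns grow to the right and rows downward; lengths in m; the calibration is good to about 2 mm. A picture is of the moment at which its call begins. There is no depth.
A pose or a line that the arm cannot do raises env.Unreachable and nothing moves.
- env.close_job(): hands the job in, once; it reports no verdict.
Trained networks look in a picture, given as the dict that the camera call returned (one of the last four; its "shot" number tells which), for a name from the list of things; names that differ only in an ending like _2 or _b are one class to them, and where a whole thing is asked for, a point or a joint stands for the part that bears it (a point fixed in the world has none). Each returns a list of dicts, best first, with "score" (0 to 1); they miss things now and then, are a little off and sometimes report something else, mostly with a low value. They report only what shows in the picture. A call takes as long as a camera call. They do not tell look-alikes from the thing itself.
- env.search_frame(picture, thing): "xyz" ([x, y, z] in m, in world coordinates, good to about 4 mm: the middle of the surface that is visible of it).
- env.trace(picture, thing): "mask" (400x640 bool, what is visible of it).
The state is a dict: "clock": time; "joint_positions": joint angles; "qvel": joint speeds; "joint_torque": joint torques, N m; "position": TCP position; "tool_rot": TCP orientation; "force": force on the tool from outside, world axes, zero at the start; "wrist_torque": the same for the moment, N m; "opening": opening from 0.0 (shut) to 1.0 (fully open).
Only numpy, scipy, OpenCV 4.12 (cv2) and the standard library are available. Lean on these libraries where they do the work, as an engineer would, in place of code of your own. Each camera call takes 0.05 s, during which the arm holds its last target.

TASK

Clamp the relief panel on the holding board: push the steel clamp strap with the outside of a finger until it has swung right over the panel against its stop, and only then press the cam lever on it fully down with a fingertip, so that the pad grips the panel. Grip nothing between the fingers, leave the panel where it lies, and do not pick up or knock aside the tools and other things around it.

Things in the scene. Friction and masses are not known exactly. Their poses are not given: they have to be found in the camera images.
- jig: fixed plywood holding board, 250 (x) x 290 (y) x 18 mm, with a low L-shaped fence (top 38 mm above the table) and a steel pivot post near its +y end. Origin on the table, z up. In its frame the board spans x -105..145, y -155..135 mm; the pivot axis stands at x 0, y 85 mm, a thin stop post (10 mm thick, top 72 mm above the table) at x -21, y 50 mm
- strap_pivot (a point): point on the strap's vertical pivot axis, at the strap's top face, 70 mm above the table
- strap (a joint): swing angle of the steel clamp strap about the vertical pivot, rad: 0 = lying over the panel against its stop, pointing to the board's -y; grows to at most 1.9 as it is swung anticlockwise seen from above, clear of the panel (1.57 = pointing to the board's +x). Bar 30 mm wide, underside 60 and top 70 mm above the table. Stiff pivot: stays where left, needs about 2 N at the end block
- strap_end (a point): centre of the block at the strap's free end, 158 mm from the pivot axis. Block 30 x 30 mm seen from above, from 60 to 96 mm above the table; its upright sides are the place to push. Axes: x along the strap away from the pivot, y in the direction of growing joint strap, z up
- lever (a joint): angle of the cam lever on top of the strap, rad: 0 = open, rising at 1.0 rad above level and leaning back over the strap towards the pivot; grows as it is pushed down; 0.92 = fully down, almost level along the strap (0.08 rad above level). Its horizontal axis crosses the strap 120 mm from the pivot. Stiff: stays where left, needs about 5 to 8 N on the paddle. The cam drives the pad down onto the panel
- lever_hinge (a point): point on the lever's axis, centre of the cam, 87 mm above the table, 120 mm from the pivot axis
- lever_paddle (a point): middle of the upper face of the lever's flat thumb paddle, 74 mm from the lever axis (and 4 mm above the lever's centre line); paddle 30 mm wide, 36 mm long (from 56 to 92 mm from the axis), 8 mm thick; about 150 mm above the table when open and 97 mm when down. Axes: z out of the paddle's upper face, x along the lever towards the lever axis
- clamp_pad: round rubber pad under the strap, 24 mm diameter, below the lever axis; origin at its underside, 50 mm above the table while the lever is open, 46 mm (on the panel) when clamped
- panel: loose wooden relief panel being carved, 140 (x) x 128 (y) x 28 mm, lying on the board in the corner of the fence, within 6 mm of it; its plain top face is 46 mm above the table. Origin under its centre
- gouge_board: bystander: carving gouge lying on the board beside the panel, handle 100 x 22 x 22 mm, overall 200 mm long; origin at the handle's blade end, underside; x towards the blade
- gouge_table: bystander: carving gouge lying on the table, overall 215 mm long; origin as for the other gouge
- carved_sheep: bystander: small carved wooden sheep standing on the board next to the pivot post, 60 x 34 mm foot, 68 mm tall; origin under its foot
- mallet: bystander: round carver's mallet standing on its head, 84 mm diameter, 230 mm tall; origin under its head
- wax_tin: bystander: closed tin, 72 mm diameter, 50 mm tall; origin under it
- oilstone: bystander: flat sharpening stone, 150 x 52 x 25 mm; origin under it
- offcut: bystander: stepped wood offcut, 70 x 50 x 48 mm; origin under it
- bench_brush: bystander: small brush lying on the table; origin under it
There are look-alikes about, which are no part of the job. What is shaped like the panel but pink or yellow is not meant.

How it is judged (in metres and radians):
On the way, in this order (a step that is already met when the one before it is completed fails the run):
1. the strap lies over the panel against its stop, lever still up (value of joint strap below 0.06 rad and value of joint lever below 0.5 rad), for 0.2 s.
2. the lever is fully down and the pad grips the panel (value of joint strap below 0.06 rad and value of joint lever above 0.82 rad and contact force between clamp_pad and panel above 5 N), for 0.2 s.
At the end, for the whole second after the job is handed in: strap within 0.06 rad of its stop over the panel, lever pushed to at least 0.82 of its 0.92 rad, pad pressing on the panel with more than 5 N, panel at rest within 12 mm of where it lay (all of step 2 and distance of panel from where it was at the start of the episode below 0.012 m and linear speed of panel below 0.01 m/s and velocity of joint lever below 0.05 rad/s); the robot touches nothing.
It fails at once if the strap or the lever is taken between the fingers instead of pushed ((x of the grasp point in the frame of strap_end between -0.15 and 0.015 m and y of the grasp point in the frame of strap_end between -0.012 and 0.012 m and z of the grasp point in the frame of strap_end between -0.018 and 0.012 m) or (x of the grasp point in the frame of lever_paddle between -0.016 and 0.03 m and y of the grasp point in the frame of lever_paddle between -0.012 and 0.012 m and z of the grasp point in the frame of lever_paddle between -0.009 and 0.002 m)).
It fails at once if the lever is pushed down before the strap is over the panel (value of joint lever above 0.6 rad and value of joint strap above 0.15 rad).
It fails at once if the panel is lifted or shoved by more than 15 mm (distance of panel from where it was at the start of the episode above 0.015 m).
It fails at once if a bystander is lifted, carried or knocked by more than 25 mm (distance of any of gouge_board, gouge_table, carved_sheep, mallet, wax_tin, oilstone, offcut, bench_brush from where it was at the start of the episode above 0.025 m).
It also fails if it takes over 58 s, if anything falls off the work surface, if the arm or the gripper's body presses on something with over 40 N, if the wrist force passes 120 N, or if a joint passes its speed limit or range.

## Working session

There is one attempt and no reset: what is moved stays moved. The work goes in short steps, each a Python script; the robot and the scene stay as the last script left them, time stands still between calls to the robot, and variables do not carry over. Pictures are saved under pics/ and viewed, and the job is handed in when it is done.

```bash
mkdir -p pics
python3 - <<'E'
from workcell import env
import cv2
s=env.read_state(); print(s['clock'],s['position'],s['tool_rot'],s['opening'])
for n in ['top','side']:
    p=env.grab_frame(n); cv2.imwrite(f'pics/{n}0.png',p['image'])
    print(n,p['shot'],p['position'],p['orientation'],p['fx'],p['D'])
    for t in ['jig','strap_end','lever_paddle','lever_hinge','panel','carved_sheep','mallet','gouge_board']:
        r=env.search_frame(p,t)
        print(t,[(round(q['score'],2),[round(v,3) for v in q['xyz']]) for q in r[:3]])
print(env.read_state()['clock'])
E
```

```text
0.0 [0.15190867 0.60564469 0.2214652 ] [-8.98763339e+01  4.91939247e-03  1.65906831e+02] 1.0002407165061924
top 1 [ 0.22749519 -0.02403367  1.61266656] [  9.81065257  -0.10021107 -90.77458985] 484.2898987618142 [0.0217791 0.        0.        0.        0.       ]
jig [(0.83, [0.5, -0.107, 0.016])]
strap_end [(0.54, [0.557, -0.042, 0.138])]
lever_paddle [(0.47, [0.557, -0.039, 0.135])]
lever_hinge [(0.55, [0.561, -0.04, 0.141]), (0.17, [0.477, -0.179, 0.044])]
panel [(0.93, [0.463, 0.155, 0.029]), (0.69, [0.48, -0.179, 0.044]), (0.69, [0.341, -0.54, 0.027])]
carved_sheep [(0.71, [0.403, -0.045, 0.07])]
mallet [(0.8, [0.59, 0.433, 0.118])]
gouge_board [(0.65, [0.593, -0.164, 0.04])]
side 2 [ 0.13567196 -1.05479038  0.72425986] [ 60.45964837   0.74462304 -20.12330245] 397.00121022711556 [-0.01133206  0.          0.          0.          0.        ]
jig [(0.66, [0.497, -0.201, 0.019]), (0.51, [0.565, -0.049, 0.124])]
strap_end [(0.68, [0.568, -0.048, 0.07])]
lever_paddle [(0.53, [0.563, -0.051, 0.126])]
lever_hinge [(0.61, [0.564, -0.05, 0.129])]
panel [(0.86, [0.339, -0.558, 0.027]), (0.72, [0.478, -0.19, 0.041]), (0.58, [0.466, 0.134, 0.028])]
carved_sheep [(0.62, [0.41, -0.059, 0.053]), (0.57, [0.771, 0.049, 0.007])]
mallet [(0.93, [0.591, 0.424, 0.09])]
gouge_board [(0.68, [0.41, -0.059, 0.055]), (0.53, [0.589, -0.175, 0.034])]
0.9
```

View pics/top0.png

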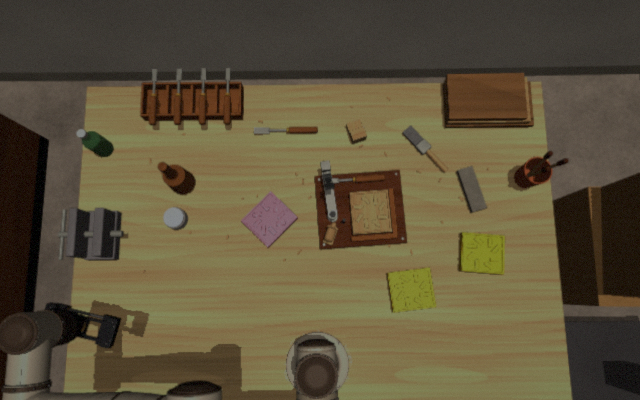

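View pics/side0.png

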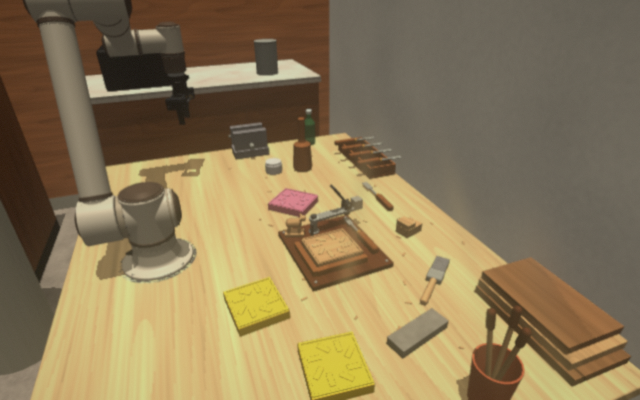

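Run:
```python
import cv2
a=cv2.imread('pics/top0.png')[190:350,260:420]; cv2.imwrite('pics/top0c.png',cv2.resize(a,(600,600),interpolation=cv2.INTER_CUBIC))
```

```text
(no output)
```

The real panel is the tan one on the board at (372,212) in the top view. The look-alikes are pink at (269,219) and yellow at (483,253) and (411,290). The strap points away from the robot, swung clear, with its block at about (326,167).

View pics/top0c.png

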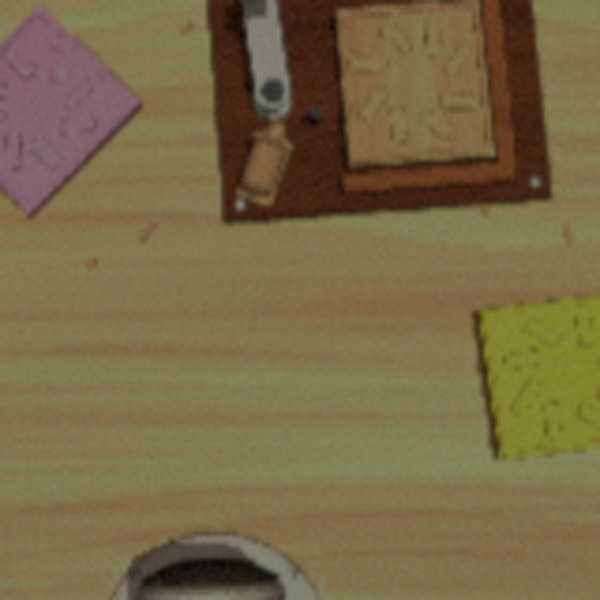

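```bash
python3 - <<'E'
import cv2
a=cv2.imread('pics/top0.png')[150:260,300:420]; cv2.imwrite('pics/top0d.png',cv2.resize(a,None,fx=5,fy=5,interpolation=cv2.INTER_CUBIC))
E
cat > h.py <<'E'
import numpy as np,cv2
from scipy.spatial.transform import Rotation as R
def cam(p):
    Rw=R.from_euler('xyz',p['orientation'],degrees=True).as_matrix()
    K=np.array([[p['fx'],0,p['cx']],[0,p['fy'],p['cy']],[0,0,1.]])
    return Rw@np.diag([1,-1,-1.]),np.array(p['position']),K,np.array(p['D'],float)
def proj(p,X):
    Rc,t,K,D=cam(p); X=np.atleast_2d(X).astype(float)
    Xc=(X-t)@Rc
    return cv2.projectPoints(Xc,np.zeros(3),np.zeros(3),K,D)[0].reshape(-1,2)
def back(p,uv,z):
    Rc,t,K,D=cam(p); uv=np.atleast_2d(uv).astype(float)
    n=cv2.undistortPoints(uv.reshape(-1,1,2),K,D).reshape(-1,2)
    d=np.c_[n,np.ones(len(n))]@Rc.T
    return t+d*((z-t[2])/d[:,2:])
E
```

```text
(no output)
```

View pics/top0d.png

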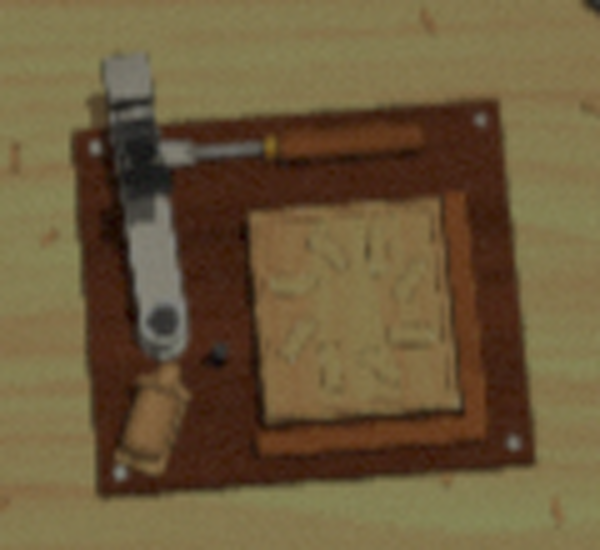

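Run:
```python
from workcell import env
import cv2,numpy as np,json
from h import *
from scipy.optimize import least_squares
p=env.grab_frame('top'); s=env.grab_frame('side')
c=np.array([[72,132],[498,98],[535,464],[98,496]])/5+[300,150]
J=np.array([[.145,.135],[.145,-.155],[-.105,-.155],[-.105,.135]])
W=back(p,c,0.018)[:,:2]
def T(q,P):
    P=np.atleast_2d(P);a=q[2];M=np.array([[np.cos(a),-np.sin(a)],[np.sin(a),np.cos(a)]])
    return P[:,:2]@M.T+q[:2]
r=least_squares(lambda q:(T(q,J)-W).ravel(),[.5,-.1,0])
q=r.x;print('jig',q,np.degrees(q[2]),r.fun.round(4))
pts=[('pivot',0,.085,.07),('stop',-.021,.05,.072)]
def W3(x,y,z): return np.r_[T(q,[x,y])[0],z]
piv=W3(0,.085,.07)
print('pivot',piv, (proj(p,piv)-[300,150])*5)
print('stop',W3(-.021,.05,.072),(proj(p,W3(-.021,.05,.072))-[300,150])*5)
e=back(p,np.array([[127,72]])/5+[300,150],.096)[0]
print('end top at 96',e,np.linalg.norm(e[:2]-piv[:2]))
d=e-piv; dirj=np.arctan2(d[1],d[0])-q[2]
print('strap angle',dirj+np.pi/2)
json.dump(dict(q=list(q)),open('q.json','w'))
# overlays
for n,f in [('top',p),('side',s)]:
    im=f['image'].copy()
    im=cv2.resize(im,None,fx=4,fy=4,interpolation=cv2.INTER_CUBIC)
    def dot(X,col=(0,0,255)):
        u=proj(f,X)[0]*4+1.5; cv2.circle(im,tuple(int(v) for v in u),4,col,-1)
    for j in J: dot(W3(*j,.018))
    dot(piv,(0,255,0)); dot(W3(-.021,.05,.072),(255,0,0))
    th=dirj+np.pi/2
    for th_,col in [(th,(0,255,255)),(0,(255,0,255))]:
        dd=[np.sin(th_),-np.cos(th_)]; nn=[np.cos(th_),np.sin(th_)]
        for l,w,z in [(.143,.015,.096),(.173,.015,.096),(.143,-.015,.096),(.173,-.015,.096),(.173,.015,.06)]:
            dot(W3(l*dd[0]+w*nn[0],.085+l*dd[1]+w*nn[1],z),col)
        l=.120-.07*np.cos(1.); dot(W3(l*dd[0],.085+l*dd[1],.15),(0,0,0))
    c0=proj(f,W3(0.02,0,.05))[0]*4
    x,y=int(c0[0]-360),int(c0[1]-290)
    cv2.imwrite(f'pics/ov_{n}.png',im[max(y,0):y+560,max(x,0):x+720])
```

```text
jig [ 0.47434501 -0.14033865  0.06194682] 3.5492914397760966 [ 0.002   0.0008  0.0002  0.0001 -0.0008 -0.0009 -0.0014  0.    ]
pivot [ 0.4690829  -0.05550169  0.07      ] [[162.64012999 323.08919323]]
stop [ 0.45028993 -0.09173461  0.072     ] [[219.54041912 350.75878446]]
end top at 96 [ 0.62930377 -0.0346414   0.096     ] 0.16157314409692658
strap angle 1.6383183397561012
```

View pics/ov_top.png

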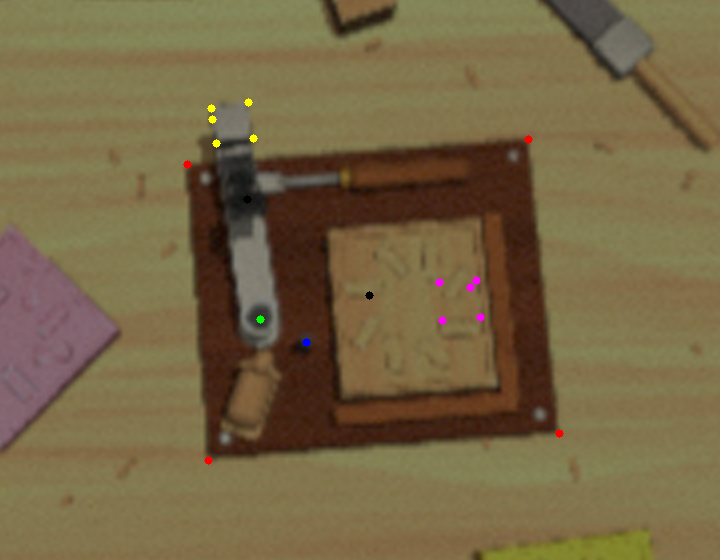

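View pics/ov_side.png

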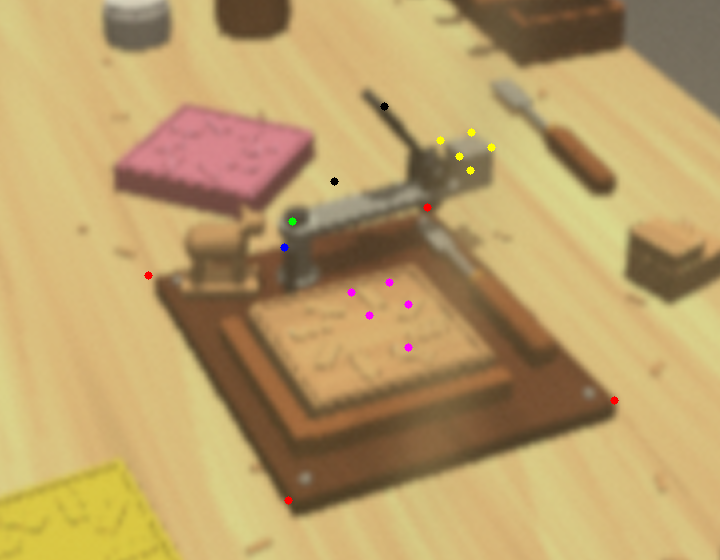

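Run:
```python
from workcell import env
import cv2,numpy as np,json
from h import *
s=env.read_state()
env.move_straight([.152,.60,.36],rate=.25)
env.goto([.52,-.05,.40],[-90,0,140])
env.gripper_to(0.0)
p=env.grab_frame('wrist'); print(p['position'],p['orientation'],p['fx'],p['D'])
cv2.imwrite('pics/w1.png',p['image'])
q=json.load(open('q.json'))['q']
im=p['image'].copy(); im=cv2.resize(im,None,fx=1.25,fy=1.25)
a=q[2]
def W3(x,y,z): return [q[0]+np.cos(a)*x-np.sin(a)*y,q[1]+np.sin(a)*x+np.cos(a)*y,z]
for X,c in [((.145,.135,.018),(0,0,255)),((.145,-.155,.018),(0,0,255)),((-.105,-.155,.018),(0,0,255)),((-.105,.135,.018),(0,0,255)),((0,.085,.07),(0,255,0)),((-.021,.05,.072),(255,0,0))]:
    u=proj(p,W3(*X))[0]*1.25; print(X,u.round(0)); 
    if abs(u).max()<1000: cv2.circle(im,tuple(int(v) for v in u),3,c,-1)
cv2.imwrite('pics/w1o.png',im)
np.savez('w1.npz',pos=p['position'],ori=p['orientation'],f=[p['fx'],p['fy'],p['cx'],p['cy']],D=p['D'])
s=env.read_state();print(s['clock'],s['joint_positions'],s['position'],s['opening'])
```

```text
[ 0.57611876 -0.09698003  0.56166163] [-1.55242422e+01  2.22973129e-02 -1.29975262e+02] 287.60234923255473 [-0.04989877  0.          0.          0.          0.        ]
(0.145, 0.135, 0.018) [330. 172.]
(0.145, -0.155, 0.018) [478.  25.]
(-0.105, -0.155, 0.018) [586. 161.]
(-0.105, 0.135, 0.018) [441. 286.]
(0, 0.085, 0.07) [423. 226.]
(-0.021, 0.05, 0.072) [452. 220.]
5.9167 [ 1.23184734e+01  7.70979321e+00  5.81776172e+00 -1.09807807e-03
 -8.81075653e+01  3.76796733e+01] [ 0.5199972  -0.05000643  0.40000218] 0.007667212526238151
```

View pics/w1o.png

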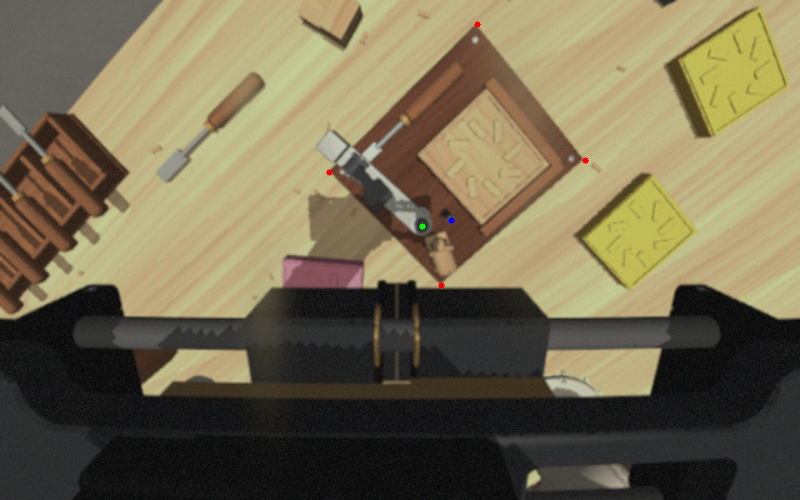

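Run:
```python
import cv2
a=cv2.imread('pics/w1.png')[10:240,240:480]; cv2.imwrite('pics/w1c.png',cv2.resize(a,None,fx=2.5,fy=2.5,interpolation=cv2.INTER_CUBIC))
a=cv2.imread('pics/side0.png')[180:290,270:400]; cv2.imwrite('pics/s0c.png',cv2.resize(a,None,fx=5,fy=5,interpolation=cv2.INTER_CUBIC))
```

```text
(no output)
```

View pics/w1c.png

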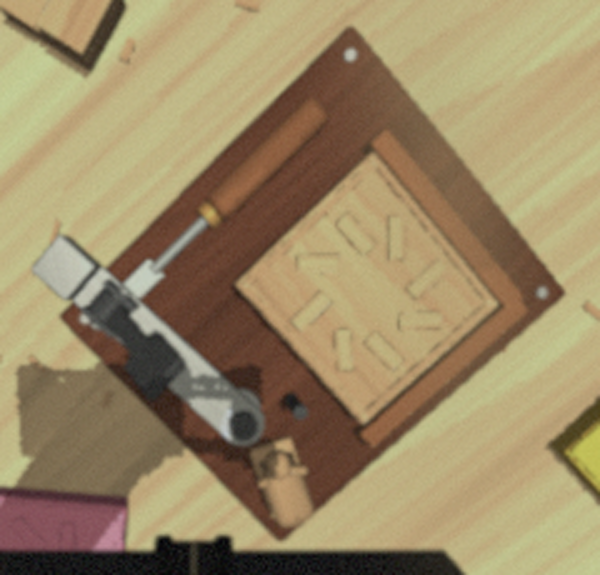

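View pics/s0c.png

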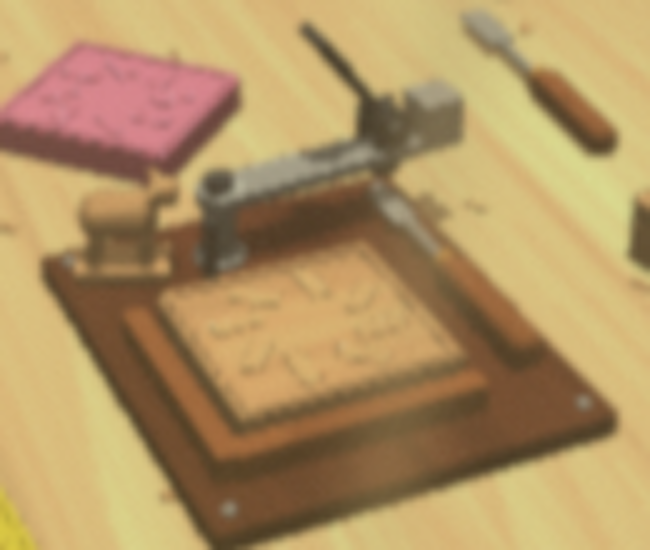

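Run:
```python
from workcell import env
import numpy as np,json
from h import *
from scipy.optimize import least_squares
top=env.grab_frame('top'); side=env.grab_frame('side')
w=np.load('w1.npz'); f=w['f']; wr=dict(position=w['pos'],orientation=w['ori'],fx=f[0],fy=f[1],cx=f[2],cy=f[3],D=w['D'])
A=[.145,.135,.018];B=[.145,-.155,.018];C=[-.105,-.155,.018];Dd=[-.105,.135,.018]
obs=[(top,[A,B,C,Dd],np.array([[72,132],[498,98],[535,464],[98,496]])/5+[300,150],[127,72],5,[300,150]),
(wr,[A,B,C,Dd],np.array([[63,315],[350,27],[563,293],[282,540]])/2.5+[240,10],[68,267],2.5,[240,10]),
(side,[B,C,Dd],np.array([[617,418],[212,543],[45,262]])/5+[270,180],[433,93],5,[270,180])]
def W(q,P):
    P=np.atleast_2d(P);c,s=np.cos(q[2]),np.sin(q[2]);return np.c_[q[0]+c*P[:,0]-s*P[:,1],q[1]+s*P[:,0]+c*P[:,1],P[:,2]]
def res(q,which=(0,1,2)):
    r=[]
    for i in which:
        p,P,u,blk,sc,o=obs[i]
        PP=P+[[.158*np.sin(q[3]),.085-.158*np.cos(q[3]),.096]]
        uu=np.vstack([u,np.array(blk)/sc+o])
        depth=[1.6,.56,1.15][i]/[484,288,397][i]
        r.append((proj(p,W(q,PP))-uu)*depth*1000)
    return np.vstack(r).ravel()
for wh in [(0,),(1,),(2,),(0,1),(0,1,2)]:
    s=least_squares(res,[.474,-.14,.06,1.6],args=(wh,)); print(wh,s.x.round(4)); 
print(s.fun.reshape(-1,2).round(1))
q=least_squares(res,[.474,-.14,.06,1.6]).x
json.dump(dict(q=list(q)),open('q.json','w'))
for nm,P in [('pivot',[0,.085,.07])]: print(nm,W(q,P))
for th in (q[3],0): print('end',W(q,[.158*np.sin(th),.085-.158*np.cos(th),.09]))
c=np.cos(q[2])
```

```text
(0,) [ 0.4751 -0.1402  0.06    1.6403]
(1,) [ 0.4764 -0.1399  0.0656  1.6219]
(2,) [ 0.4765 -0.1479  0.0512  1.6724]
(0, 1) [ 0.4758 -0.1401  0.063   1.6298]
(0, 1, 2) [ 0.4762 -0.1412  0.0623  1.6353]
[[-0.1 -3.6]
 [ 0.6 -2. ]
 [ 1.8 -1.2]
 [ 0.9 -0.4]
 [ 1.8  1.6]
 [-3.2  1.4]
 [ 3.6 -4.3]
 [ 6.1  0.4]
 [ 0.2  3.3]
 [-1.6 -0.8]
 [ 0.2 -4.5]
 [-1.2 -4.4]
 [-6.2 -4.6]
 [-1.  -1.6]]
pivot [[ 0.47091483 -0.05635116  0.07      ]]
end [[ 0.62764642 -0.03637093  0.09      ]]
end [[ 0.48075438 -0.21404448  0.09      ]]
```

```bash
cat >> h.py <<'E'
import json
def W(q,P):
    P=np.atleast_2d(P);c,s=np.cos(q[2]),np.sin(q[2]);return np.c_[q[0]+c*P[:,0]-s*P[:,1],q[1]+s*P[:,0]+c*P[:,1],P[:,2]]
def S(q,th,r,n,z):
    "point in strap polar frame: r along strap, n towards growing angle"
    return W(q,[r*np.sin(th)+n*np.cos(th),.085-r*np.cos(th)+n*np.sin(th),z])[0]
def yaw(q,th):
    y=np.degrees(q[2]+th-np.pi/2)+180
    return (y+180)%360-180
E
python3 - <<'E'
from workcell import env
from h import *
q=json.load(open('q.json'))['q']; th0=q[3]
r=.163
a=[-90,0,yaw(q,th0)]
pre=S(q,th0,r,.050,.20); low=S(q,th0,r,.050,.070)
print(pre,a,env.inverse_kinematics(pre,a))
for th in np.linspace(th0,0,5): print(np.degrees(th),env.inverse_kinematics(S(q,th,r,.03,.07),[-90,0,yaw(q,th)]))
env.goto(pre,a)
print(env.move_straight(low,rate=.1,force_limit=10))
s=env.read_state();print(s['clock'],s['position'],s['force'])
for n in ['side','wrist']:
    p=env.grab_frame(n); cv2.imwrite(f'pics/{n}2.png',p['image'] if n=='wrist' else cv2.resize(p['image'][160:300,250:420],None,fx=4,fy=4))
E
```

```text
[0.62628343 0.01385996 0.2       ] [-90, 0, np.float64(-172.735089451661)] [ 1.60469070e+01  2.30747561e+01 -1.26489580e+00  2.54444375e-14
 -6.56603481e+01  8.12180036e+01]
93.69447201277956 [ 1.41765273e+01  3.03548883e+01 -9.72833996e+00  2.54444375e-14
 -4.99167717e+01  8.30883832e+01]
70.27085400958467 [ 7.91869365e+00  3.12650822e+01 -8.00692642e+00  2.54444375e-14
 -5.07279914e+01  6.59225989e+01]
46.84723600638978 [ 2.12262231e+00  3.05091341e+01 -9.43747486e+00  2.54444375e-14
 -5.00533910e+01  4.82950522e+01]
23.423618003194893 [ -2.80271142  28.1619151  -13.82426044   0.         -48.01382446
  29.79676796]
0.0 [ -6.29784168  24.43458659 -20.60088571   0.         -44.96452771
   9.86828021]
False
8.4 [0.62684652 0.01398329 0.07080804] [ 0.45328295 -0.08712155  0.2746716 ]
```

View pics/side2.png

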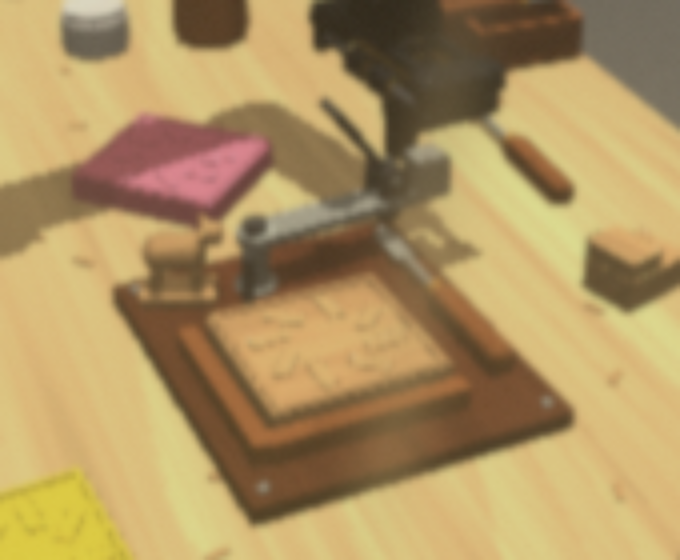

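View pics/wrist2.png

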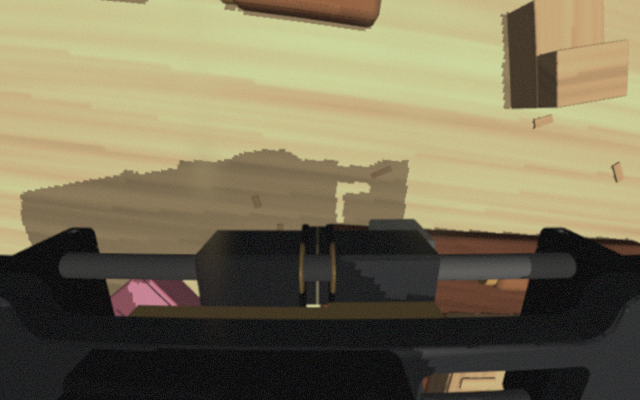

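The closed fingers are beside the block's +y face, with the block at about (425,170) in the side crop. I'll start the swing.

Run:
```python
from workcell import env
from h import *
q=json.load(open('q.json'))['q']; th0=q[3]
r=.163
prev=None
ths=np.r_[np.linspace(th0,0.12,12)]
for i,th in enumerate(ths):
    hit=env.move_straight(S(q,th,r,.030,.070),rotation=[-90,0,yaw(q,th)],rate=.07,force_limit=15)
    s=env.read_state(); print(round(th,2),hit,np.round(s['force'],1),round(s['clock'],1))
    if hit: break
p=env.grab_frame('top'); cv2.imwrite('pics/top3.png',cv2.resize(p['image'][140:270,290:430],None,fx=4.2,fy=4.2))
p=env.grab_frame('side'); cv2.imwrite('pics/side3.png',cv2.resize(p['image'][160:300,250:420],None,fx=4,fy=4))
```

```text
1.64 False [-0.3  0.8  0.6] 8.9
1.5 False [0.8 0.5 1.3] 9.4
1.36 False [ 0.8 -0.2 -0.5] 9.9
1.22 False [0.3 0.3 0. ] 10.4
1.08 False [ 0.9 -0.4 -0.7] 10.8
0.95 False [0.1 0.2 0.5] 11.3
0.81 False [ 0.  -0.5 -0.1] 11.8
0.67 False [-0.3  0.2  0.2] 12.3
0.53 False [-0.5  0.5 -0.8] 12.7
0.4 False [ 0.3 -0.7  0.4] 13.2
0.26 False [ 0.   0.2 -0.3] 13.7
0.12 False [-0.4 -0.5  0.6] 14.2
```

View pics/side3.png

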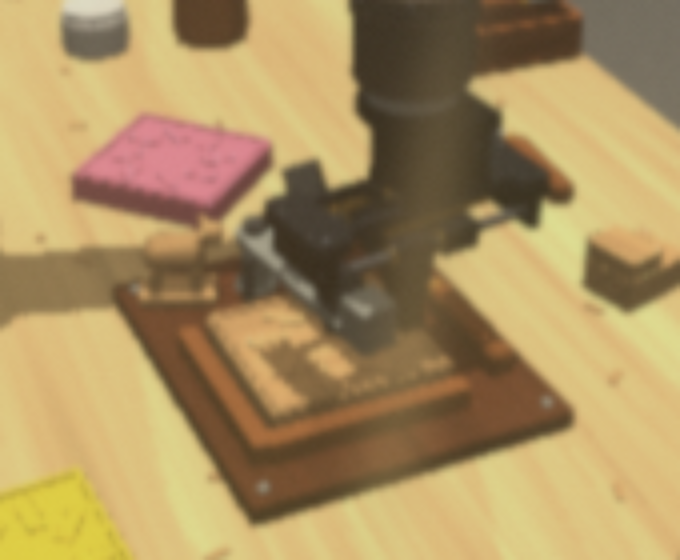

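View pics/top3.png

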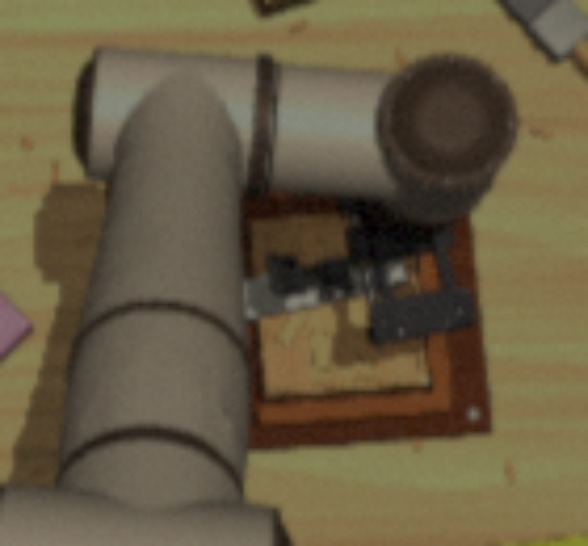

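The strap follows the finger and now lies over the panel, with the block at about (370,320) in the side crop and the lever still up. Next I'll push it on to the stop.

Run:
```python
from workcell import env
from h import *
q=json.load(open('q.json'))['q']
r=.163
for th in [.06,.03,0,-.03,-.06,-.09]:
    hit=env.move_straight(S(q,th,r,.030,.070),rotation=[-90,0,yaw(q,max(th,0))],rate=.03,force_limit=9)
    s=env.read_state(); print(round(th,2),hit,np.round(s['force'],1),s['position'].round(4),round(s['clock'],1))
    if hit: break
env.dwell(.4)
s=env.read_state(); print(np.round(s['force'],1),s['position'].round(4))
env.move_straight(S(q,0,r,.06,.070),rate=.06)
env.move_straight(S(q,0,r,.06,.22),rate=.2)
p=env.grab_frame('side'); cv2.imwrite('pics/side4.png',cv2.resize(p['image'][160:300,250:420],None,fx=4,fy=4))
p=env.grab_frame('wrist'); cv2.imwrite('pics/wrist4.png',p['image'])
p=env.grab_frame('top'); cv2.imwrite('pics/top4.png',cv2.resize(p['image'][140:270,290:430],None,fx=4.2,fy=4.2))
print(env.read_state()['clock'])
```

```text
0.06 False [ 0.4  0.3 -0. ] [ 0.5201 -0.2146  0.07  ] 14.7
0.03 False [ 0.2 -0.6  0.4] [ 0.5154 -0.216   0.07  ] 15.1
0 False [ 0.2 -0.2  0. ] [ 0.5106 -0.2172  0.07  ] 15.4
-0.03 False [ 4.5  2.8 -0.6] [ 0.5079 -0.2181  0.0703] 15.7
-0.06 True [1.7 0.4 0.2] [ 0.5083 -0.2184  0.0707] 15.9
[ 1.4 -0.2  2.3] [ 0.5083 -0.2183  0.0702]
18.0417
```

View pics/side4.png

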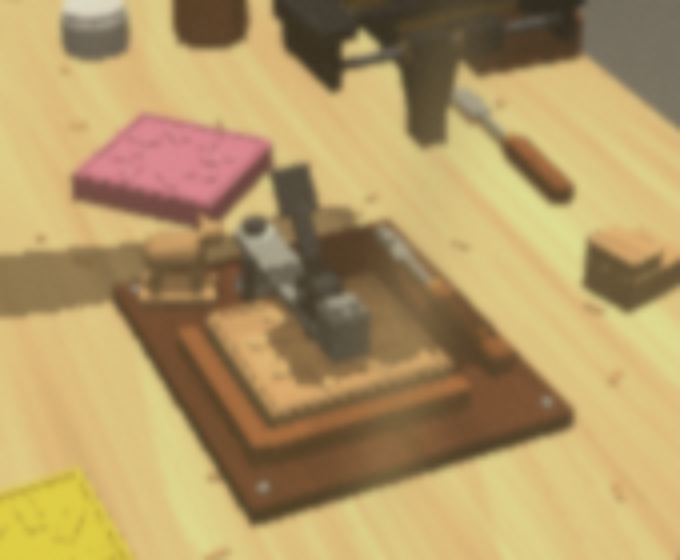

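View pics/wrist4.png

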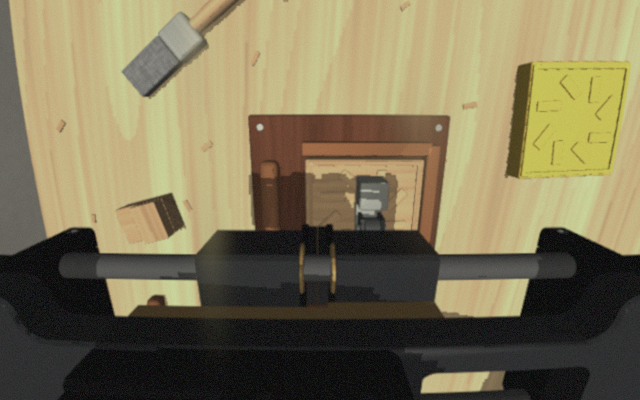

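View pics/top4.png

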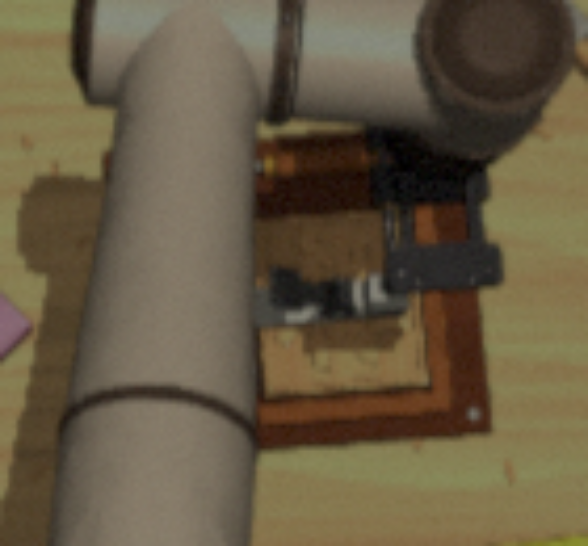

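The strap is against its stop: the force rose there, and the strap runs straight along the board in the wrist view, with the block at (372,192). The lever is still up. Next I'll press the lever.

Run:
```python
from workcell import env
from h import *
q=json.load(open('q.json'))['q']
o=[-90,0,yaw(q,0)]; n=-.0015
def tip(a,off=0,L=.072,dz=0):
    r=.120-L*np.cos(a)+(.004+off)*np.sin(a)+.0095; z=.087+L*np.sin(a)+(.004+off)*np.cos(a)+dz
    return S(q,0,r,n,z)
P=tip(1.0,.018)
env.move_straight([P[0],P[1],.22],rotation=o,rate=.15)
print(env.move_straight(P,rate=.08,force_limit=8))
for a in np.r_[1.0,np.linspace(.9,.1,9)]:
    hit=env.move_straight(tip(a),rotation=o,rate=.05,force_limit=30)
    s=env.read_state(); print(round(a,2),hit,np.round(s['force'],1),s['position'].round(4),round(s['clock'],1))
    if hit: break
if not hit:
  for dz in [-.003,-.006,-.009]:
    hit=env.move_straight(tip(.08,dz=dz),rate=.02,force_limit=25)
    s=env.read_state(); print(dz,hit,np.round(s['force'],1),s['position'].round(4),round(s['clock'],1))
    if hit or s['force'][2]>22: break
env.dwell(.3)
s=env.read_state();print(np.round(s['force'],1),s['position'].round(4))
p=env.grab_frame('side'); cv2.imwrite('pics/side5.png',cv2.resize(p['image'][160:300,250:420],None,fx=4,fy=4))
```

```text
False
1.0 False [ 0.  -0.5 -0.2] [ 0.4753 -0.1499  0.1497] 20.1
0.9 False [ 0.8 -0.5  0.9] [ 0.4754 -0.1441  0.1462] 20.4
0.8 False [ 1.8 -0.5  1. ] [ 0.475  -0.1382  0.1415] 20.7
0.7 False [ 1.6 -1.   0.5] [ 0.4742 -0.1329  0.1362] 21.0
0.6 False [ 1.6 -0.6  1.1] [ 0.4735 -0.1283  0.1305] 21.3
0.5 False [ 1.1 -1.   1.4] [ 0.4731 -0.1242  0.1244] 21.6
0.4 False [ 1.5 -0.3  1.3] [ 0.473  -0.1208  0.1181] 21.9
0.3 False [-0.4 -0.8  0.1] [ 0.4729 -0.1181  0.1117] 22.2
0.2 False [ 0.8 -1.1  0.4] [ 0.4729 -0.116   0.1049] 22.5
0.1 False [ 0.2 -0.2 -0.3] [ 0.4729 -0.1145  0.0979] 22.8
-0.003 True [-1.9  0.7  7.4] [ 0.473  -0.1145  0.0967] 23.0
[-2.7  0.8  7.4] [ 0.473  -0.1145  0.0966]
```

View pics/side5.png

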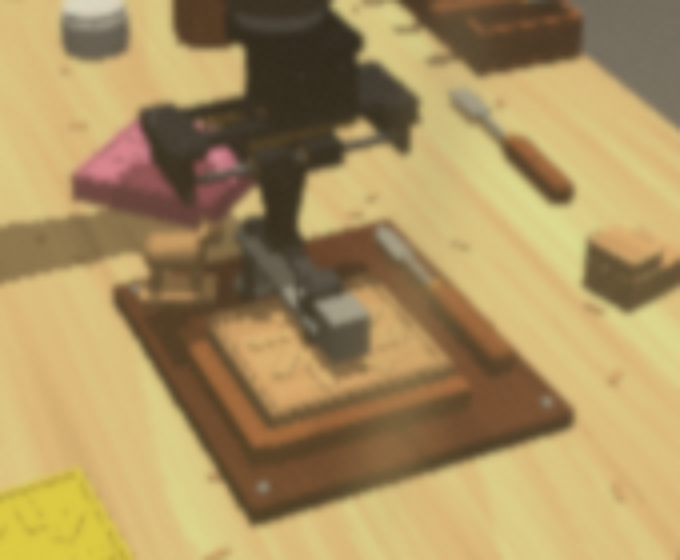

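Run:
```python
from workcell import env
from h import *
q=json.load(open('q.json'))['q']
s=env.read_state();P=s['position']
print(env.move_straight([P[0],P[1],P[2]-.006],rate=.015,force_limit=20)); 
s=env.read_state();print(np.round(s['force'],1),s['position'].round(4))
env.dwell(.3)
env.move_straight([P[0],P[1],.2],rate=.12)
env.goto([.47,.12,.33],[-90,0,140])
s=env.read_state();print(np.round(s['force'],1),s['position'].round(4),s['clock'])
p=env.grab_frame('side'); cv2.imwrite('pics/side6.png',cv2.resize(p['image'][160:300,250:420],None,fx=4,fy=4))
p=env.grab_frame('top'); im=cv2.resize(p['image'],None,fx=4.2,fy=4.2)
for X in [S(q,0,.158,0,.096),S(q,0,.12,0,.09),S(q,0,0,0,.07)]:
    u=proj(p,X)[0]*4.2; cv2.circle(im,tuple(int(v) for v in u),2,(0,0,255),-1)
cv2.imwrite('pics/top6.png',im[588:1134,1218:1806])
```

```text
True
[-2.9  0.6  8.4] [ 0.473  -0.1145  0.0966]
[ 0.2 -0.1 -1.6] [0.4696 0.1193 0.3289] 26.0167
```

View pics/side6.png

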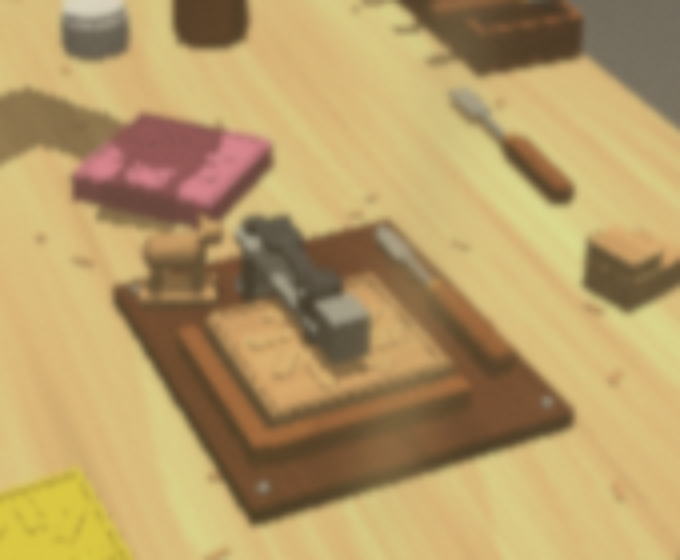

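View pics/top6.png

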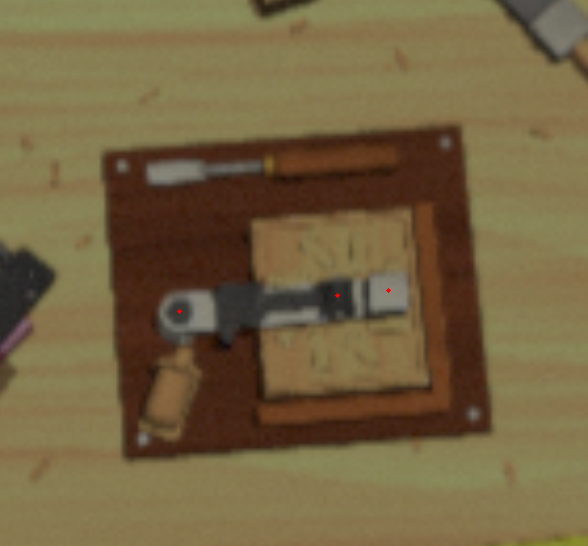

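The top and side views show the strap on its zero line and the lever flat along it. The panel and the bystanders are where they were, so I'm handing in.

Run:
```python
from workcell import env
env.close_job(); print(env.read_state()['clock'])
```

```text
the job is handed in; nothing more can be done
the job is handed in; nothing more can be done
```

I handed the job in at about 26 s of the 58 s allowed, with the panel clamped. No verdict was reported, and I could not read the pad force directly.

- **Strap:** I pushed the end block with the outside of the closed fingers, from about 1.63 rad round to the stop, where the contact force rose. The final top view puts the strap on its zero line to within about 0.02 rad. The lever was still up at that point.
- **Lever:** I pressed the paddle down along its arc with the fingertip. It stopped firmly at a tip height of 96.6 mm, against about 97 mm expected when fully down. A second press gave no further travel.
- **Surroundings:** After I backed the arm off, the lever stayed flat and nothing was touching the robot. By eye, the panel and the bystanders on and near the board had not moved.
- **Disagreement between checks:** The side camera placed the board about 8 mm away from where the top and wrist cameras put it. I used a fit over all three, which leans on the top and wrist views, and the contacts agreed with it to within about 3 mm.

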